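# Fit and lock a speaker swivel arm with its index pin

### The job

Slide the grey swivel arm's hub over the upright spindle of the speaker bracket until it sits fully down on the round disc, then swing the arm round until its eye is over the single hole in the disc and push the loose steel pin through the eye into that hole, fully home with its shoulder on the arm. Let go of both, and leave the other things on the bench where they are.

Things in the scene. Friction and masses are not known exactly. Their poses are not given: they have to be found in the camera images.
- bracket: Fixed speaker bracket: dark square base plate 130 x 130 x 8 mm; on it an aluminium disc 14 mm thick, about 65 mm in radius; up through the centre a steel spindle, 16 mm diameter, its top 78 mm above the origin and its last 7 mm tapering to 10 mm diameter. Origin: centre of the base plate's underside, on the spindle axis; z up.
- disc_top (a point): Spindle axis at the disc's flat top, 22 mm above the bench; x, y, z as the bracket. The disc has one round hole, 10.5 mm diameter, through its 14 mm, centred 52 mm from the axis. The disc was clamped at an unknown angle: the hole's bearing is within 0.45 rad (26 deg) either side of this +x and is not measured. See it with a camera or feel for it with the pin.
- swivel: Loose grey steel swivel arm, 0.22 kg, flat on a rubber pad 6 mm thick. Hub 32 mm outer diameter, 36 mm high, upright 18.4 mm through bore. From its foot an 8 mm thick, 22 mm wide strap runs to +x, ending in a 26 mm square lug with the eye; to -x a 46 mm wide plate ends 75 mm from the hub axis. It turns freely on the spindle. Origin: hub axis at the flat underside; z up.
- swivel_eye (a point): Centre of the eye in the arm's lug at the lug's top face: a 10 mm diameter vertical through hole, 8 mm deep, 52 mm from the hub axis along the arm's +x.
- pin: Loose steel pin, 60 g, upright in a fixed black block (70 x 70 x 36 mm, 10 mm hole), its shoulder on the block's top. Shank 8 mm diameter, 20 mm long, tip tapered; then a shoulder 18 mm diameter, 4 mm thick; then a flat grip 22 mm wide (pin's x), 12 mm thick (pin's y), 28 mm tall. Origin: the tip, lowest point; z up along the pin.
- pin_grip (a point): Point on the pin's axis in the flat grip, 40 mm above the tip; pinch here across the 12 mm thickness (pin's y).
- tweeter: Bystander: small black tweeter, 72 mm across, 29 mm high. Origin: centre of its underside.
- tape_core: Bystander: white plastic ring, 80 mm across, 28 mm high. Origin: centre of its underside.
- screw_jar: Bystander: clear jar, 50 mm across, 60 mm high. Origin: centre of its underside.
- driver: Bystander: screwdriver with black handle, lying flat along its x. Origin: under its middle.
Mind the look-alikes: they are no part of the job. Several things have the shape of the swivel; the one meant has the colours described above.

How it is judged (in metres and radians):
On the way:
1. the arm's hub is over the spindle and the arm sits flat on the disc (horizontal distance between swivel and bracket below 0.003 m and z of swivel in the frame of bracket below 0.0245 m and angle between swivel's own z axis and vertical below 0.06 rad), for 0.2 s.
At the end, for the whole second after the job is handed in: The arm is on the spindle (axes within 3 mm), flat on the disc (within 2.5 mm, tilt under 0.06 rad); the pin is through the eye and in the disc's hole, its tip at least 9 mm below the disc's top (fully home is 10 mm), within 4 mm of the eye's axis and upright within 0.12 rad; both at rest (all of step 1 and z of pin in the frame of bracket below 0.013 m and horizontal distance between pin and swivel_eye below 0.004 m and angle between pin's own z axis and vertical below 0.12 rad and linear speed of each of pin, swivel below 0.02 m/s); the robot touches nothing.
It fails at once if the tweeter is moved more than 30 mm (distance of tweeter from where it was at the start of the episode above 0.03 m).
It fails at once if the white ring is moved more than 30 mm (distance of tape_core from where it was at the start of the episode above 0.03 m).
It fails at once if the jar is moved more than 30 mm (distance of screw_jar from where it was at the start of the episode above 0.03 m).
It fails at once if the screwdriver is moved more than 30 mm (distance of driver from where it was at the start of the episode above 0.03 m).
It also fails if it takes over 72 s, if anything falls off the work surface, if the arm or the gripper's body presses on something with over 40 N, if the wrist force passes 120 N, or if a joint passes its speed limit or range.

### The arm

A 7-joint arm with a two-finger parallel gripper is mounted at the origin on the work surface. World frame = base frame: x ahead of the robot, y to its left, z up, the work surface at z = 0. Lengths are in mm, angles in rad, forces in N, time in s.
With the tool pointing down it reaches from about 425 to 825 mm from the base axis. Payload 3.6 kg.
Tool frame: the origin (TCP) lies at the very end of the fingers, on their centre line; the grasp point (between the pads) lies 19 mm behind it; z points along the fingers, y is the line along which they close (so a half turn about z gives the same grasp; the last joint's range is limited). The gripper opens to 85 mm and grips with 20 to 120 N. Pads are 22 mm wide; open, the fingers measure 114 mm over their backs; the gripper's body (76 mm by 85 mm) begins 54 mm behind the grasp point. The pads swing forward as they close: fully open they stand 13 mm farther back than shut.
Start: joints at [-1.313, 0.615, -0.013, 1.423, 0.008, 1.103, -0.04], TCP at [181.971, 623.979, 231.297] pointing down, gripper open.
Joint ranges: [-3.12, 3.12], [-0.3, 2.06], [-1.34, 1.32], [0.26, 2.42], [-1.36, 4.5], [0.01, 1.98], [-2.84, 2.84]. Speed limits (rad/s): [2.79, 2.79, 3.14, 3.14, 3.14, 3.14, 3.14].

### API

Orientations are given as [roll, pitch, yaw] about the fixed x, y, z axes, in that order (R = Rz(yaw) Ry(pitch) Rx(roll)).
In Python, from rig import get_obs, grab_frame, close_job gives the robot as it stands.
- The arm moves only by the tool carry_out, never from a script. Its argument "steps" is a list of rows, each a list of 7 numbers: the shift along the tool's x, y, z in cm, then the turn, a rotation vector about the tool's x, y, z in rad, then the opening, from -1 (shut) to 1 (fully open). In form: [[tx, ty, tz, rx, ry, rz, jaw], ...]. A call has 1 to 20 rows; each row shifts and turns the commanded pose from where the row before left it, along the tool's axes as they then stand; what a row does not reach is not made up. A row lasts 1/8 s, in which the tool goes at most 62.5 mm and 10.7 degrees, less where a joint would pass 70% of its speed; a pose out of reach is approached as far as the arm can. A call is refused whole if a number of a shift passes 6.25 or a number of a turn 0.188, either way. A call with a gripper value outside its range is refused whole. The fingers move at their own pace and stop on an object; "force" is the grip in N (left out, the last holds). Time passes only in rows, so rows that do not move let the fingers close. It gives the time, the measured TCP pose, the force, the opening and the grip force at its end, in the units of the state.
- get_obs(): the state, without advancing time (a new reading comes with each control period).
- grab_frame(name): name is "side" or "top"; returns a dict with "frame" (384x512x3 uint8, red, green, blue), "fx", "fy", "cx", "cy" (pixels), "k1" (the pictures are not rectified: a ray, as slopes to the right and down, at radius r is drawn at 1 + k1 r^2 times it, then the intrinsics apply), "view" (4x4, takes a point from world to camera coordinates). Camera axes: x right, y up, looking along -z (the intrinsics and any distortion apply to the point x, -y, -z); pixel columns grow to the right and rows downward; lengths in mm; the calibration is good to about 2 mm. A picture is of the moment at which its call begins. There is no depth.
- close_job(): hands the job in; it is judged then, once.
The state is a dict: "t": time; "qpos": joint angles; "qvel": joint speeds; "effort": joint torques, N m; "ee_pos": TCP position; "orientation": TCP orientation; "force": force on the tool from outside, world axes, zero at the start; "wrist_torque": the same for the moment, N m; "opening": opening from 0.0 (shut) to 1.0 (fully open); "gripper_force": force on a finger pad.
Only numpy, scipy, OpenCV 4.12 (cv2) and the standard library are available. Lean on these libraries where they do the work, as an engineer would, in place of code of your own. Each camera call takes 0.05 s, during which the arm holds its last target. There are 200 camera calls.

## Working session

There is one attempt and no reset: what is moved stays moved. The work goes in short steps, Python scripts to look and compute and a tool call to move; the robot and the scene stay as the last step left them, time stands still between calls to the robot, and variables do not carry over. Pictures are saved under pics/ and viewed, at most 10 in all, crops included, and the job is handed in when it is done.

Besides the shell and the picture viewer there is one more tool, called after ">>>" by a JSON object that holds its "method" and its "body", one argument or row to a line. carry_out: Moves the arm, as the interface text tells. Its arguments: {"type":"object","properties":{"steps":{"type":"array","items":{"type":"array","items":{"type":"number"}}},"force":{"type":"number"}},"required":["steps"]}

```bash
mkdir -p pics; cat > h.py <<'E'
import numpy as np, cv2, pickle
from rig import get_obs, grab_frame, close_job
def snap(name,tag):
    f=grab_frame(name); pickle.dump(f,open(f'{tag}.pkl','wb')); cv2.imwrite(f'pics/{tag}.png',f['frame'][:,:,::-1]); return f
def load(tag): return pickle.load(open(f'{tag}.pkl','rb'))
def KD(f): return np.array([[f['fx'],0,f['cx']],[0,f['fy'],f['cy']],[0,0,1.]]),np.array([f['k1'],0,0,0.])
def pix(f,P):
    P=np.atleast_2d(P).astype(float); V=np.array(f['view']); c=P@V[:3,:3].T+V[:3,3]; c=c*[1,-1,-1]
    K,D=KD(f); return cv2.projectPoints(c,np.zeros(3),np.zeros(3),K,D)[0][:,0]
def world(f,uv,z):
    K,D=KD(f); uv=np.array(uv,float).reshape(-1,1,2); n=cv2.undistortPoints(uv,K,D,criteria=(3,50,1e-10)) if 0 else cv2.undistortPoints(uv,K,D)
    n=n[:,0]; V=np.array(f['view']); R=V[:3,:3]; o=-R.T@V[:3,3]
    d=np.c_[n[:,0],-n[:,1],-np.ones(len(n))]@R
    return o+d*((z-o[2])/d[:,2])[:,None]
E
python3 - <<'E'
from h import *
for n in('top','side'):
    f=snap(n,n+'0'); V=np.array(f['view']); print(n,f['fx'],f['k1'],(-V[:3,:3].T@V[:3,3]).round(),V[:3,:3].round(2).tolist())
o=get_obs(); print({k:np.round(v,3) for k,v in o.items()})
E
```

```text
top 477.9103861292433 -0.15291226162509325 [ 381.  -92. 1505.] [[0.02, -1.0, -0.01], [0.99, 0.02, 0.14], [-0.14, -0.01, 0.99]]
side 351.1920319704135 -0.07047155309014001 [426. 601. 652.] [[-0.97, -0.23, 0.02], [0.17, -0.63, 0.76], [-0.17, 0.74, 0.65]]
{'t': np.float64(0.1), 'qpos': array([-1.314,  0.616, -0.013,  1.425,  0.008,  1.103, -0.04 ]), 'qvel': array([-0.001, -0.002,  0.001, -0.003, -0.   ,  0.001, -0.001]), 'effort': array([ 1.0000e-03, -4.7038e+01,  2.6000e-01, -1.7157e+01,  1.0000e-02,
        6.0000e-03, -0.0000e+00]), 'ee_pos': array([181.774, 623.328, 230.222]), 'orientation': array([-3.139,  0.   ,  2.858]), 'force': array([-0.125, -0.775,  0.33 ]), 'wrist_torque': array([-0.041,  0.016,  0.041]), 'gripper_force': np.float64(0.0), 'opening': np.float64(1.0)}
```

View pics/top0.png

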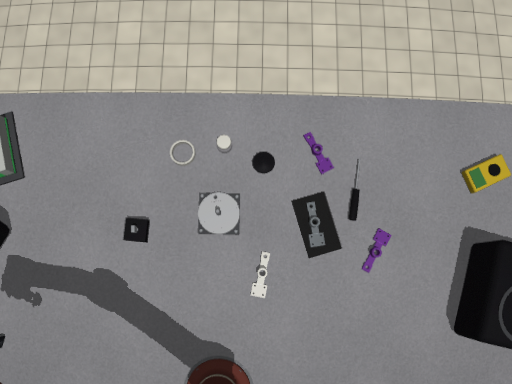

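View pics/side0.png

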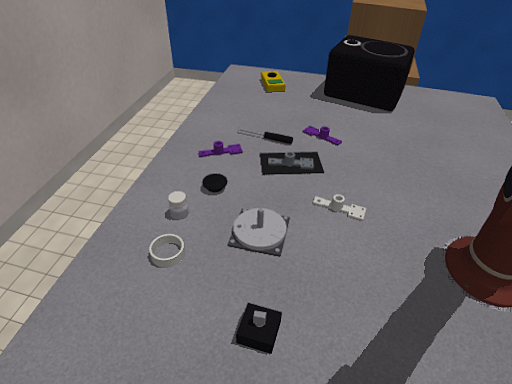

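The candidates shaped like the swivel are, in the top image, purple at (317,152), purple at (376,250), white at (262,274) and grey on the black pad at (315,222). The grey one on the pad fits the description. I'll confirm it with enlarged crops, and check the disc and pin in the same picture.

```bash
python3 - <<'E'
from h import *
def crop(t,c,w,s=400):
    f=load(t)['frame'][:,:,::-1]; x,y=c; h=w//2
    return cv2.resize(f[y-h:y+h,x-h:x+h],(s,s),interpolation=cv2.INTER_CUBIC)
t=np.hstack([crop('top0',(316,224),66,396),crop('top0',(219,213),50,400)[:396]])
b=np.hstack([crop('side0',(291,160),66,200),crop('side0',(260,230),70,200),crop('top0',(136,230),40,200),crop('side0',(259,325),60,196+4)])
b=b[:, :796]
cv2.imwrite('pics/c1.png',np.vstack([t,b]))
f=load('top0')
W=lambda uv,z:world(f,[uv],z)[0].round(1)
print('TCP',pix(f,[[182,624,230],[0,0,0]]))
print('swivel',W((315,222),42),'disc',W((219,213),22),'pin',W((136,230),36))
E
```

```text
TCP [[ -9.6875813  329.62048332]
 [217.60014401 389.80346814]]
swivel [ 524.2 -288.1   42. ] disc [547.7   9.6  22. ] pin [486.6 265.9  36. ]
```

View pics/c1.png

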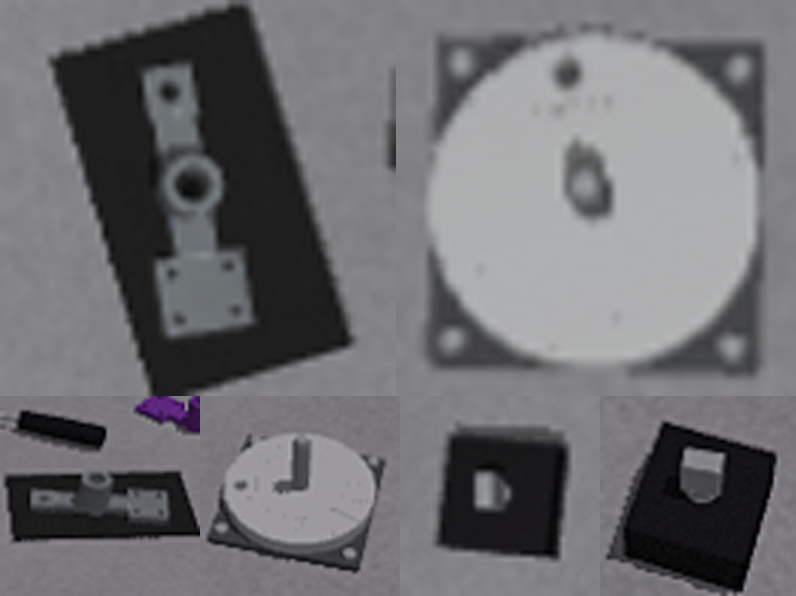

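The crops confirm that the grey arm with the dark eye, on the rubber pad at (315,222), is the one meant. The disc's hole shows as a dark spot near (215,197). The pin's grip is at about (133,230), with its thin side along world y. Next I'll measure precisely with both cameras.

```bash
cat > m.py <<'E'
from h import *
from scipy.optimize import least_squares
def circ(P):
    P=P[:,:2]; r=least_squares(lambda v:np.hypot(*(P-v[:2]).T)-v[2],[*P.mean(0),30],loss='soft_l1',f_scale=1.0).x; return r
def blob(g,c,lo,hi,win,near=None):
    x,y=c; m=np.zeros(g.shape,np.uint8); s=np.s_[y-win:y+win,x-win:x+win]; m[s]=((g[s]>=lo)&(g[s]<=hi))*255
    cs,_=cv2.findContours(m,cv2.RETR_EXTERNAL,cv2.CHAIN_APPROX_NONE); return max(cs,key=cv2.contourArea)[:,0].astype(float)
E
python3 - <<'E'
from m import *
S=4
for t,dc in(('top0',(219,213)),('side0',(260,229))):
    f=load(t); g=cv2.resize(cv2.cvtColor(f['frame'],cv2.COLOR_RGB2GRAY),None,fx=S,fy=S,interpolation=cv2.INTER_CUBIC)
    q=lambda p:(np.array(p)+.5)/S-.5
    c=q(blob(g,(dc[0]*S,dc[1]*S),145,255,40*S)); print(t,'disc',circ(world(f,c,22)).round(1), g[dc[1]*S+20,dc[0]*S+40])
    # base plate corner holes etc skipped; disc hole: dark weighted centroid
    hc=dict(top0=(215,197),side0=(239,228))[t]; x,y=hc; w=g[y*S-14:y*S+15,x*S-14:x*S+15].astype(float)
    wt=np.clip(np.median(w)-15-w,0,None); yy,xx=np.mgrid[:29,:29]; p=q([x*S-14+(wt*xx).sum()/wt.sum(),y*S-14+(wt*yy).sum()/wt.sum()])
    print('hole',p.round(2),world(f,[p],22)[0].round(1))
    # spindle expected projection for check
np.set_printoptions(linewidth=250)
f=load('top0');g=cv2.cvtColor(f['frame'],cv2.COLOR_RGB2GRAY); print(g[203:240,303:332])
print(g[224:238,126:148])
f=load('side0');g=cv2.cvtColor(f['frame'],cv2.COLOR_RGB2GRAY); print(g[308:336,246:276])
E
```

```text
top0 disc [548.7  12.   64.1] 176
hole [214.94 196.71] [598.9  24.   22. ]
side0 disc [550.8  15.3  62.7] 153
hole [238.87 225.83] [600.7  27.6  22. ]
[[ 29  31  30 ... 130 128 129]
 [ 30  30  29 ... 130 129 131]
 [ 31  32  31 ... 129 129 130]
 ...
 [ 31  30  31 ...  30  32  30]
 [ 31  31  31 ...  30  30  31]
 [ 35  29  31 ...  31  31  31]]
[[ 23  24  25  25  25  23  18  16  15  14  14  24  24  24  24  24  25  25  25  24  22   9]
 [ 24  24  25  23  32  86 100 102  80  37  22  25  25  25  26  25  24  25  25  24  23  11]
 [ 25  24  23  25  36 123 140 140 107  69  42  26  24  25  25  23  25  25  25  24  20  10]
 [ 23  24  23  24  37 126 143 143 110  72  77  39  25  24  25  25  24  24  25  25  20   9]
 [ 23  25  24  24  37 125 143 143 111  71  81  95  36  23  25  24  24  24  24  23  19  10]
 [ 24  24  23  23  36 123 143 146 113  73  80 118  43  25  25  24  25  24  25  24  16   9]
 [ 23  24  23  25  36 124 145 148 112  69  80  95  38  25  25  25  24  24  24  26  12  10]
 [ 25  24  25  24  37 126 146 149 112  73  69  46  26  24  25  24  24  24  26  23  14  14]
 [ 23  24  23  24  24  71  80
[... 3262 characters left out ...]
 21  20  18  20  20  20  18  17  18  22  22  22  16  21  21  20  19  21  20  17  21]
 [ 21  22  18  19  23  20  19  19  21  18  20  19  18  20  19  22  19  20  20  22  16  20  17  20  22  21  18  23  18  21]
 [ 16  20  23  20  23  17  20  19  19  19  18  19  20  21  21  20  22  19  19  20  21  19  20  17  18  20  22  19  19  18]
 [ 20  21  20  18  19  19  21  18  17  21  21  18  18  18  20  20  23  21  20  19  21  22  18  20  21  20  21  21  21  16]
 [ 21  20  20  18  20  20  19  20  20  19  20  18  19  21  23  22  19  19  20  19  22  18  18  18  18  20  19  20  17  16]
 [ 18  21  18  18  21  20  19  24  19  16  21  19  20  20  19  17  20  17  20  20  19  18  19  19  20  22  19  18  18   7]]
```

```bash
cat > sil.py <<'E'
from m import *
from scipy.optimize import minimize
S=4
def box(x0,x1,y0,y1,z0,z1): return np.array([[x,y,z] for x in(x0,x1) for y in(y0,y1) for z in(z0,z1)],float)
def cyl(r,z0,z1,x=0,y=0): a=np.linspace(0,2*np.pi,48); return np.vstack([np.c_[x+r*np.cos(a),y+r*np.sin(a),0*a+z] for z in(z0,z1)])
def fit(f,c,win,thr,parts,p0,hole=None):
    """parts(p)->list of local convex point sets; p=[x,y,yaw,...]; hi-res silhouette matching"""
    x0,y0=c[0]-win,c[1]-win
    g=cv2.cvtColor(f['frame'],cv2.COLOR_RGB2GRAY)[y0:y0+2*win,x0:x0+2*win]
    G=cv2.resize(g,None,fx=S,fy=S,interpolation=cv2.INTER_CUBIC).astype(float)
    T=(G>thr).astype(np.uint8)
    T=cv2.GaussianBlur(cv2.morphologyEx(T,cv2.MORPH_CLOSE,np.ones((13,13))).astype(np.float32),(0,0),2)
    def r(p):
        m=np.zeros(T.shape,np.uint8); R=np.array([[np.cos(p[2]),-np.sin(p[2])],[np.sin(p[2]),np.cos(p[2])]])
        for P in parts(p):
            Q=P.copy(); Q[:,:2]=P[:,:2]@R.T+p[:2]; u=(pix(f,Q)-[x0,y0]+.5)*S-.5
            h=cv2.convexHull(np.round(u*16).astype(np.int32)); cv2.fillConvexPoly(m,h,1,shift=4)
        return cv2.GaussianBlur(m.astype(np.float32),(0,0),2)
    best=None
    for k in range(3):
        sx=np.array([3,3,.08]+[3]*(len(p0)-3)); s=np.vstack([p0]+[np.array(p0)+sx*np.eye(len(p0))[i] for i in range(len(p0))])
        b=minimize(lambda p:((r(p)-T)**2).sum(),p0,method='Nelder-Mead',options=dict(initial_simplex=s,maxiter=250,xatol=.02,fatol=.05)); p0=b.x
    return p0,b.fun/T.sum()
E
python3 - <<'E'
from sil import *
arm=lambda p:[box(0,52,-11,11,6,14),box(39,65,-13,13,6,14),box(-75,-p[3],-23,23,6,14),box(-60,0,-11,11,6,14),cyl(16,6,42)]
pin=lambda p:[box(-11,11,-6,6,40,68),cyl(9,36,40)]
disc=lambda p:[cyl(65,8,22),cyl(8,22,78)]
for t,ca,cp,th in(('top0',(316,224),(134,229),55),('side0',(291,161),(259,322),48)):
    f=load(t)
    p,e=fit(f,ca,33,th,arm,[524,-290,.2,40]); print(t,'arm',p.round(2),e.round(3))
    p,e=fit(f,cp,11 if t=='top0' else 13,th if t=='top0' else 45,pin,[486,268,0.]); print('pin',p.round(2),e.round(3))
E
```

```text
top0 arm [ 5.2679e+02 -2.8796e+02  1.7000e-01  3.4160e+01] 0.822
pin [4.8946e+02 2.7018e+02 9.0000e-02] 0.416
side0 arm [ 5.291e+02 -2.877e+02  1.700e-01  3.492e+01] 0.846
pin [ 4.9175e+02  2.7178e+02 -2.0000e-02] 0.011
```

>>> {"method": "carry_out", "body": {
  "steps": [
    [0, 0, 0, 0, 0, -0.151, 1],
    [0, 0, 0, 0, 0, -0.151, 1],
    [0, 0, 0, 0, 0, -0.151, 1],
    [-3.66, -3.86, 0, 0, 0, 0, 1],
    [-3.66, -3.86, 0, 0, 0, 0, 1],
    [-3.66, -3.86, 0, 0, 0, 0, 1],
    [-3.66, -3.86, 0, 0, 0, 0, 1],
    [-3.66, -3.86, 0, 0, 0, 0, 1],
    [-3.66, -3.86, 0, 0, 0, 0, 1],
    [-3.66, -3.86, 0, 0, 0, 0, 1],
    [-1.12, -5.27, 0, 0, 0, 0, 1],
    [-1.12, -5.27, 0, 0, 0, 0, 1],
    [-1.12, -5.27, 0, 0, 0, 0, 1],
    [-1.12, -5.27, 0, 0, 0, 0, 1],
    [-1.12, -5.27, 0, 0, 0, 0, 1],
    [-1.12, -5.27, 0, 0, 0, 0, 1],
    [-1.12, -5.27, 0, 0, 0, 0, 1]
  ]
}}

```text
t: 2.22
ee_pos: [619.6, 48.7, 230.8]
orientation: [3.141, -0.001, -2.972]
force: [-0.2, -0.2, -0.7]
opening: 0.995
gripper_force: 0.0
```

>>> {"method": "carry_out", "body": {
  "steps": [
    [2.11, -4.54, 0, 0, 0, 0, 1],
    [2.11, -4.54, 0, 0, 0, 0, 1],
    [2.11, -4.54, 0, 0, 0, 0, 1],
    [2.11, -4.54, 0, 0, 0, 0, 1],
    [2.11, -4.54, 0, 0, 0, 0, 1],
    [2.11, -4.54, 0, 0, 0, 0, 1],
    [2.11, -4.54, 0, 0, 0, 0, 1],
    [0, 0, 0, 0, 0, 0, 1],
    [0, 0, 0, 0, 0, 0, 1]
  ]
}}

```text
t: 3.35
ee_pos: [527.3, -287.0, 230.8]
orientation: [3.14, -0.0, -2.972]
force: [1.4, 1.3, 0.6]
opening: 0.998
gripper_force: 0.0
```

>>> {"method": "carry_out", "body": {
  "steps": [
    [-0.05, -0.11, 4.5, 0, 0, 0, 1],
    [0, 0, 4.5, 0, 0, 0, 1],
    [0, 0, 4.5, 0, 0, 0, 1],
    [0, 0, 4.5, 0, 0, 0, 1],
    [0, 0, 3.7, 0, 0, 0, 1],
    [0, 0, 0, 0, 0, 0, 0.2],
    [0, 0, 0, 0, 0, 0, -1],
    [0, 0, 0, 0, 0, 0, -1],
    [0, 0, 0, 0, 0, 0, -1],
    [0, 0, 0, 0, 0, 0, -1],
    [0, 0, 0, 0, 0, 0, -1],
    [0, 0, 0, 0, 0, 0, -1],
    [0, 0, 0, 0, 0, 0, -1]
  ],
  "force": 60
}}

```text
t: 4.97
ee_pos: [529.8, -289.0, 16.6]
orientation: [-3.14, 0.004, -2.972]
force: [1.4, -0.0, 7.1]
opening: 0.346
gripper_force: 60.6
```

>>> {"method": "carry_out", "body": {
  "steps": [
    [0, 0, -2, 0, 0, 0, -1],
    [0, 0, -5, 0, 0, 0, -1],
    [0, 0, -5, 0, 0, -0.068, -1],
    [-1.51, 4.82, -1, 0, 0, 0, -1],
    [-1.51, 4.82, 0, 0, 0, 0, -1],
    [-1.51, 4.82, 0, 0, 0, 0, -1],
    [-1.51, 4.82, 0, 0, 0, 0, -1],
    [-1.51, 4.82, 0, 0, 0, 0, -1],
    [-1.51, 4.82, 0, 0, 0, 0, -1],
    [0, 0, 3, 0, 0, 0, -1],
    [0, 0, 0, 0, 0, 0, -1],
    [0, 0, 0, 0, 0, 0, -1]
  ]
}}

```text
t: 6.48
ee_pos: [548.4, 12.2, 115.0]
orientation: [-3.14, 0.0, -2.906]
force: [0.2, 0.2, -2.0]
opening: 0.347
gripper_force: 59.8
```

```bash
python3 - <<'E'
from h import *
f=snap('side','s1');g=snap('top','t1')
a=cv2.resize(f['frame'][170:280,190:340,::-1],(440,320),interpolation=cv2.INTER_CUBIC)
b=cv2.resize(g['frame'][173:253,174:264,::-1],(360,320),interpolation=cv2.INTER_CUBIC)
cv2.imwrite('pics/c2.png',np.hstack([a,b]))
o=get_obs();print(o['ee_pos'],o['orientation'],o['force'],o['opening'])
E
```

```text
[548.87075487  12.36983322 115.3924059 ] [-3.14064543e+00  1.83360461e-03 -2.90654030e+00] [-0.60916541 -0.33331653 -2.12455182] 0.34542222467883715
```

View pics/c2.png

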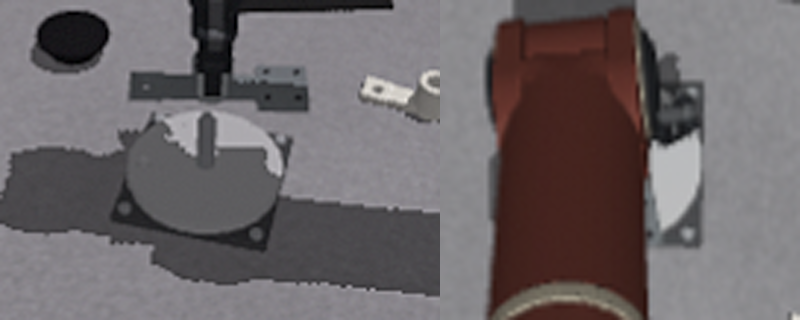

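The arm is held level above the disc. In the crop the lug's left edge is at (130,73)-(132,98), the plate's right edge at (307,67)-(307,110) and the spindle tip at (206,115). I'll compare these with the projections.

```bash
python3 - <<'E'
from h import *
f=load('s1'); k=np.array([440/150,320/110])
cr=lambda P:((pix(f,P)-[190,170]+.5)*k-.5).round(1).tolist()
y=.235;R=np.array([[np.cos(y),-np.sin(y)],[np.sin(y),np.cos(y)]])
z=104.8
L=np.array([[65,-13,8],[65,13,8],[65,13,0],[-75,-23,8],[-75,23,8],[-75,23,0],[-35,23,0]],float)
L[:,:2]=L[:,:2]@R.T+[548.9,12.4]; L[:,2]+=z
for n,q in zip(['lug -y top','lug +y top','lug +y bot','pl -y top','pl +y top','pl +y bot','pl in bot'],cr(L)):print(n,q)
for d in((549.8,13.6),(550.8,15.3),(548.7,12)): print('spindle top',cr([[*d,78.]]))
print('sens per mm x,y',np.array(cr([[549.8,13.6,105],[559.8,13.6,105],[549.8,23.6,105]])))
E
```

```text
lug -y top [129.1, 70.3]
lug +y top [127.3, 92.3]
lug +y bot [127.6, 99.8]
pl -y top [304.4, 64.7]
pl +y top [308.9, 103.6]
pl +y bot [308.0, 111.1]
pl in bot [256.4, 110.4]
spindle top [[208.6, 115.0]]
spindle top [[207.0, 116.2]]
spindle top [[210.4, 113.9]]
sens per mm x,y [[209.5  90.4]
 [197.1  88.3]
 [206.5  98.7]]
```

>>> {"method": "carry_out", "body": {
  "steps": [
    [-0.24, 0.15, 1.0, 0, 0, 0, -1],
    [0, 0, 1.0, 0, 0, 0, -1],
    [0, 0, 0.3, 0, 0, 0, -1],
    [0, 0, 0.3, 0, 0, 0, -1],
    [0, 0, 0.3, 0, 0, 0, -1],
    [0, 0, 0.3, 0, 0, 0, -1],
    [0, 0, 0, 0, 0, 0, -1]
  ]
}}

```text
t: 7.45
ee_pos: [550.3, 15.4, 82.2]
orientation: [-3.141, 0.0, -2.904]
force: [0.1, -0.1, -1.1]
opening: 0.347
gripper_force: 59.9
```

>>> {"method": "carry_out", "body": {
  "steps": [
    [0, 0, 0.3, 0, 0, 0, -1],
    [0, 0, 0.3, 0, 0, 0, -1],
    [0, 0, 0.2, 0, 0, 0, -1],
    [0, 0, 0, 0, 0, 0, -1]
  ]
}}

```text
t: 7.95
ee_pos: [550.5, 15.1, 74.1]
orientation: [-3.141, 0.0, -2.905]
force: [1.1, -2.2, -3.6]
opening: 0.346
gripper_force: 59.9
```

>>> {"method": "carry_out", "body": {
  "steps": [
    [-0.02, -0.09, 0, 0, 0, 0, -1],
    [0, 0, 0.5, 0, 0, 0, -1],
    [0, 0, 0.5, 0, 0, 0, -1],
    [0, 0, 0, 0, 0, 0, -1]
  ]
}}

```text
t: 8.45
ee_pos: [550.4, 15.0, 63.7]
orientation: [3.141, -0.001, -2.904]
force: [1.2, -1.7, -2.8]
opening: 0.347
gripper_force: 59.9
```

>>> {"method": "carry_out", "body": {
  "steps": [
    [0, -0.05, 0.6, 0, 0, 0, -1],
    [0, 0, 0.6, 0, 0, 0, -1],
    [0, 0, 0.6, 0, 0, 0, -1],
    [0, 0, 0.6, 0, 0, 0, -1],
    [0, 0, 0.3, 0, 0, 0, -1],
    [0, 0, 0.2, 0, 0, 0, -1],
    [0, 0, 0, 0, 0, 0, -1]
  ]
}}

```text
t: 9.32
ee_pos: [550.5, 14.4, 35.2]
orientation: [3.141, -0.0, -2.904]
force: [-0.0, 0.1, -1.2]
opening: 0.347
gripper_force: 59.9
```

>>> {"method": "carry_out", "body": {
  "steps": [
    [0, 0, 0.15, 0, 0, 0, -1],
    [0, 0, 0.1, 0, 0, 0, -1],
    [0, 0, 0.1, 0, 0, 0, -1],
    [0, 0, 0.1, 0, 0, 0, -1],
    [0, 0, 0, 0, 0, 0, -1]
  ]
}}

```text
t: 9.95
ee_pos: [550.7, 14.3, 32.6]
orientation: [-3.141, 0.0, -2.904]
force: [-2.0, 0.6, 10.4]
opening: 0.349
gripper_force: 61.6
```

>>> {"method": "carry_out", "body": {
  "steps": [
    [0, 0, 0, 0, 0, 0, 0],
    [0, 0, 0, 0, 0, 0, 1],
    [0, 0, 0, 0, 0, 0, 1],
    [0, 0, 0, 0, 0, 0, 1],
    [0, 0, -3, 0, 0, 0, 1],
    [0, 0, -5, 0, 0, 0, 1],
    [0, 0, -5, 0, 0, 0, 1],
    [0, 0, -5, 0, 0, 0, 1],
    [1.03, -5.25, 0, 0, 0, 0, 1],
    [1.03, -5.25, 0, 0, 0, 0, 1],
    [1.03, -5.25, 0, 0, 0, 0, 1],
    [1.03, -5.25, 0, 0, 0, 0, 1],
    [0, 0, 0, 0, 0, 0, 1]
  ]
}}

```text
t: 11.58
ee_pos: [558.3, -206.8, 210.3]
orientation: [-3.138, -0.002, -2.915]
force: [0.0, 0.7, -0.8]
opening: 0.999
gripper_force: 0.0
```

```bash
python3 - <<'E'
from h import *
f=snap('side','s2');g=snap('top','t2')
a=cv2.resize(f['frame'][195:255,220:300,::-1],(520,390),interpolation=cv2.INTER_CUBIC)
b=cv2.resize(g['frame'][190:238,197:241,::-1],(275,300),interpolation=cv2.INTER_CUBIC)
b=cv2.copyMakeBorder(b,0,90,0,0,cv2.BORDER_CONSTANT)
cv2.imwrite('pics/c3.png',np.hstack([a,b]))
E
```

```text
(no output)
```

View pics/c3.png

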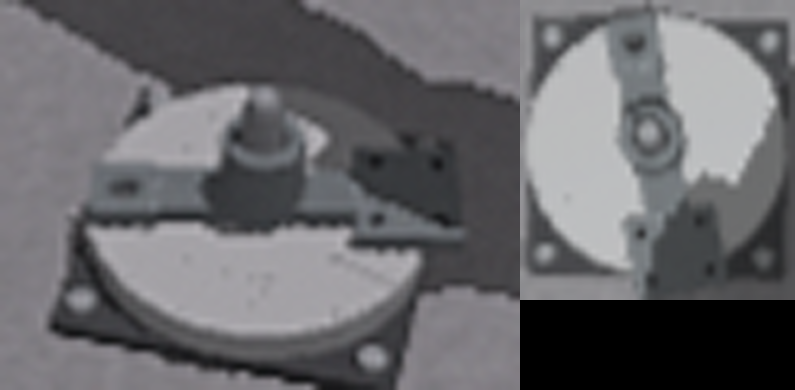

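The arm is seated on the disc. Its eye is at (125,187) in the side crop and (633,41) in the top crop. Next I'll compare the eye with the hole found earlier.

```bash
python3 - <<'E'
from h import *
S=4
for t,(x,y),hub in(('t2',(215,196),(548.7,12)),('s2',(239,223),(550.8,15.3))):
    f=load(t); g=cv2.resize(cv2.cvtColor(f['frame'],cv2.COLOR_RGB2GRAY),None,fx=S,fy=S,interpolation=cv2.INTER_CUBIC)
    n=11; w=g[y*S-n:y*S+n+1,x*S-n:x*S+n+1].astype(float); wt=np.clip(np.median(w)-12-w,0,None); yy,xx=np.mgrid[:2*n+1,:2*n+1]
    p=(np.array([x*S-n+(wt*xx).sum()/wt.sum(),y*S-n+(wt*yy).sum()/wt.sum()])+.5)/S-.5
    W=world(f,[p],30)[0]; d=W[:2]-hub; print(t,p.round(2),W.round(1),np.hypot(*d).round(1),np.arctan2(d[1],d[0]).round(3))
    g0=cv2.cvtColor(f['frame'],cv2.COLOR_RGB2GRAY); print(g0[y-4:y+5,x-6:x+7])
from sil import *
pin=lambda p:[box(-11,11,-6,6,40,68),cyl(9,36,40)]
p,e=fit(load('s2'),(259,322),13,45,pin,[491,271,0.]);print(p,e)
p,e=fit(load('t2'),(134,229),8,45,pin,[491,271,0.]);print(p,e)
E
```

```text
t2 [214.93 196.64] [597.9  23.4  30. ] 50.5 0.228
[[102 101 101  90  94  94 100 108 112 108 156 140 151]
 [ 74  77 101 111 115 115 119 123 124 120 179 179 177]
 [122 134 125 122 123 121 120 121 124 123 180 187 188]
 [172 159 129 123 113 103 101 101 121 125 162 185 188]
 [187 169 131 124  98  84  81  73 114 125 152 184 188]
 [187 183 135 124 107  68  58  76 117 126 152 184 188]
 [188 188 134 123 119 100  89 109 124 125 135 182 187]
 [188 188 151 126 123 121 118 124 131 127 114 179 188]
 [188 187 161 128 130 131 124 139 137 126 113 158 184]]
s2 [238.95 223.34] [600.6  26.7  30. ] 51.1 0.226
[[126 124 129 148 154 152 152 151 151 151 156 165 168]
 [123 114 114 120 121 121 121 122 121 121 124 139 143]
 [125 112 106 107 107 106 106 107 109 107 104 108 109]
 [126 112 107 109  99  94  88  89  99 108 108 114 109]
 [125 112 110  97  77  67  59  57  85 105 116 118 109]
 [123 112 109  98  77  71  72  66  93 108 113 110 107]
 [117 109 109 107 103  98  98  99 108 109 115 111 108]
 [ 96 106 115 113 116 113 112 113 115 112 123 111 101]
 [ 67  87  92  91  94  91  90  91  91  88  97  83  72]]
[ 4.91657268e+02  2.71734984e+02 -4.71870512e-02] 0.009710942660841914
[4.89274280e+02 2.70023974e+02 1.09458262e-01] 0.010194596266367671
```

>>> {"method": "carry_out", "body": {
  "steps": [
    [0, 0, 0, 0, 0, 0.104, 1],
    [0, 0, 0, 0, 0, 0.104, 1],
    [0.65, 5.32, 0, 0, 0, 0, 1],
    [0.65, 5.32, 0, 0, 0, 0, 1],
    [0.65, 5.32, 0, 0, 0, 0, 1],
    [0.65, 5.32, 0, 0, 0, 0, 1],
    [0.65, 5.32, 0, 0, 0, 0, 1],
    [0.65, 5.32, 0, 0, 0, 0, 1],
    [0.65, 5.32, 0, 0, 0, 0, 1],
    [0.65, 5.32, 0, 0, 0, 0, 1],
    [0.65, 5.32, 0, 0, 0, 0, 1],
    [0, 0, 4, 0, 0, 0, 1],
    [0, 0, 4, 0, 0, 0, 0.5],
    [0, 0, 0, 0, 0, 0, 0.2],
    [0, 0, 0, 0, 0, 0, 0.2]
  ]
}}

```text
t: 13.55
ee_pos: [487.6, 278.8, 132.1]
orientation: [3.14, 0.002, -3.111]
force: [0.2, 0.4, 0.1]
opening: 0.603
gripper_force: 0.0
```

>>> {"method": "carry_out", "body": {
  "steps": [
    [-0.33, -0.75, 0, 0, 0, 0, 0.2],
    [0, 0, 3, 0, 0, 0, 0.2],
    [0, 0, 3, 0, 0, 0, 0.2],
    [0, 0, 2.5, 0, 0, 0, 0.2],
    [0, 0, 0.3, 0, 0, 0, 0.2],
    [0, 0, 0, 0, 0, 0, 0.2],
    [0, 0, 0, 0, 0, 0, 0.2]
  ]
}}

```text
t: 14.42
ee_pos: [492.1, 270.4, 44.3]
orientation: [3.14, 0.003, -3.113]
force: [0.3, -0.8, -0.2]
opening: 0.599
gripper_force: 0.0
```

>>> {"method": "carry_out", "body": {
  "steps": [
    [0.05, 0.08, 0, 0, 0, 0, -0.4],
    [0, 0, 0, 0, 0, 0, -1],
    [0, 0, 0, 0, 0, 0, -1],
    [0, 0, 0, 0, 0, 0, -1],
    [0, 0, 0, 0, 0, 0, -1],
    [0, 0, 0, 0, 0, 0, -1]
  ],
  "force": 40
}}

```text
t: 15.18
ee_pos: [490.7, 271.0, 43.3]
orientation: [3.141, 0.001, -3.112]
force: [-0.9, 0.1, 5.5]
opening: 0.134
gripper_force: 41.3
```

>>> {"method": "carry_out", "body": {
  "steps": [
    [0, 0, -1.5, 0, 0, 0, -1],
    [0, 0, -2.5, 0, 0, 0, -1],
    [0, 0, -4, 0, 0, 0, -1],
    [-2.06, -4.95, 0, 0, 0, 0, -1],
    [-2.06, -4.95, 0, 0, 0, 0, -1],
    [-2.06, -4.95, 0, 0, 0, 0, -1],
    [-2.06, -4.95, 0, 0, 0, 0, -1],
    [-2.06, -4.95, 0, 0, 0, 0, -1],
    [0, 0, 2, 0, 0, 0, -1],
    [0, 0, 2, 0, 0, 0, -1],
    [0, 0, 2, 0, 0, 0, -1],
    [0, 0, 0, 0, 0, 0, -1],
    [0, 0, 0, 0, 0, 0, -1]
  ]
}}

```text
t: 16.8
ee_pos: [601.1, 26.4, 63.6]
orientation: [-3.141, 0.001, -3.112]
force: [0.5, 1.6, -0.7]
opening: 0.13
gripper_force: 40.5
```

```bash
python3 - <<'E'
from h import *
f=snap('side','s3')
cv2.imwrite('pics/c4.png',cv2.resize(f['frame'][180:250,210:300,::-1],(720,560),interpolation=cv2.INTER_CUBIC))
o=get_obs();p=o['ee_pos'];print(p,o['orientation'],o['force'],o['opening'])
cr=lambda P:((pix(f,P)-[210,180]+.5)*8-.5).round(1).tolist()
print('tip pred (robot frame = cam frame)',cr([[p[0],p[1],p[2]-27.3]]),'shoulder bottom',cr([[p[0],p[1],p[2]-7.3]]))
print('eye',((np.array([238.95,223.34])-[210,180]+.5)*8-.5), 'px/mm',cr([[600,26,35],[610,26,35],[600,36,35]]))
E
```

```text
[601.32154022  26.43893882  63.89341036] [-3.14149268e+00  1.65512138e-03 -3.11231394e+00] [ 0.02501704 -0.29058917 -0.2374954 ] 0.13088386871525884
tip pred (robot frame = cam frame) [[232.6, 334.0]] shoulder bottom [[231.4, 287.3]]
eye [235.1  350.22] px/mm [[237.2, 337.4], [205.8, 331.5], [228.2, 360.4]]
```

View pics/c4.png

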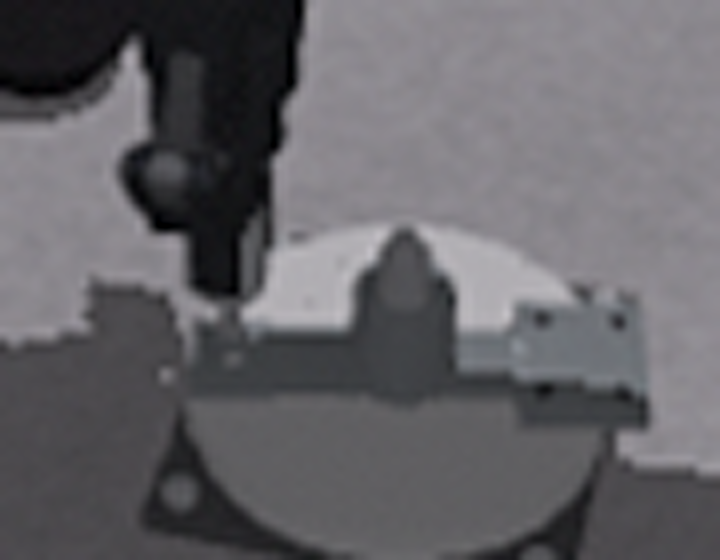

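The pin tip is at about column 233 and the eye at about 235, so they line up to within about 1 mm. I'll lower the pin gently and feel for contact.

>>> {"method": "carry_out", "body": {
  "steps": [
    [0, 0, 0.3, 0, 0, 0, -1],
    [0, 0, 0.3, 0, 0, 0, -1],
    [0, 0, 0.2, 0, 0, 0, -1],
    [0, 0, 0.2, 0, 0, 0, -1],
    [0, 0, 0, 0, 0, 0, -1]
  ]
}}

```text
t: 17.48
ee_pos: [600.5, 26.4, 52.6]
orientation: [-3.141, -0.001, -3.112]
force: [0.2, -0.5, -0.7]
opening: 0.131
gripper_force: 40.5
```

>>> {"method": "carry_out", "body": {
  "steps": [
    [0, 0, 0.2, 0, 0, 0, -1],
    [0, 0, 0.2, 0, 0, 0, -1],
    [0, 0, 0.2, 0, 0, 0, -1],
    [0, 0, 0, 0, 0, 0, -1]
  ]
}}

```text
t: 17.98
ee_pos: [600.5, 26.4, 46.6]
orientation: [-3.142, -0.001, -3.112]
force: [-0.1, -0.9, -0.7]
opening: 0.137
gripper_force: 40.5
```

>>> {"method": "carry_out", "body": {
  "steps": [
    [0, 0, 0.2, 0, 0, 0, -1],
    [0, 0, 0.2, 0, 0, 0, -1],
    [0, 0, 0.2, 0, 0, 0, -1],
    [0, 0, 0.1, 0, 0, 0, -1],
    [0, 0, 0.1, 0, 0, 0, -1],
    [0, 0, 0, 0, 0, 0, -1]
  ]
}}

```text
t: 18.73
ee_pos: [600.6, 26.4, 38.7]
orientation: [-3.142, -0.0, -3.112]
force: [-0.6, 0.6, 0.1]
opening: 0.133
gripper_force: 40.5
```

>>> {"method": "carry_out", "body": {
  "steps": [
    [0, 0, 0.1, 0, 0, 0, -1],
    [0, 0, 0.1, 0, 0, 0, -1],
    [0, 0, 0, 0, 0, 0, -1]
  ]
}}

```text
t: 19.1
ee_pos: [600.8, 26.4, 37.4]
orientation: [-3.142, 0.0, -3.112]
force: [-1.3, -0.1, 4.5]
opening: 0.13
gripper_force: 41.1
```

>>> {"method": "carry_out", "body": {
  "steps": [
    [0, 0, 0.1, 0, 0, 0, -1],
    [0, 0, 0, 0, 0, 0, -1],
    [0, 0, 0, 0, 0, 0, -0.4],
    [0, 0, 0, 0, 0, 0, 0],
    [0, 0, 0, 0, 0, 0, 0.2],
    [0, 0, 0, 0, 0, 0, 0.2],
    [0, 0, -2, 0, 0, 0, 0.2],
    [0, 0, -4, 0, 0, 0, 0.2],
    [0, 0, -5, 0, 0, 0, 0.2],
    [0, 0, -5, 0, 0, 0, 0.2],
    [0, -5, 0, 0, 0, 0, 0.2],
    [0, -5, 0, 0, 0, 0, 0.2],
    [0, -5, 0, 0, 0, 0, 0.2],
    [0, -5, 0, 0, 0, 0, 0.2],
    [0, 0, 0, 0, 0, 0, 0.2]
  ]
}}

```text
t: 20.98
ee_pos: [605.0, -181.1, 195.3]
orientation: [-3.137, -0.001, -3.123]
force: [0.3, 0.7, -0.5]
opening: 0.598
gripper_force: 0.0
```

```bash
python3 - <<'E'
from h import *
f=snap('side','s4')
I=cv2.resize(f['frame'][180:250,210:300,::-1],(720,560),interpolation=cv2.INTER_CUBIC)
cv2.imwrite('pics/c5.png',I)
cr=lambda P:((pix(f,P)-[210,180]+.5)*8-.5).round(1).tolist()
print('grip top pred if home',cr([[602,28,64.]]),'5mm high',cr([[602,28,69.]]),'shoulder btm',cr([[602,28,30.]]))
E
```

```text
grip top pred if home [[227.3, 272.8]] 5mm high [[227.0, 260.8]] shoulder btm [[229.4, 352.2]]
```

View pics/c5.png

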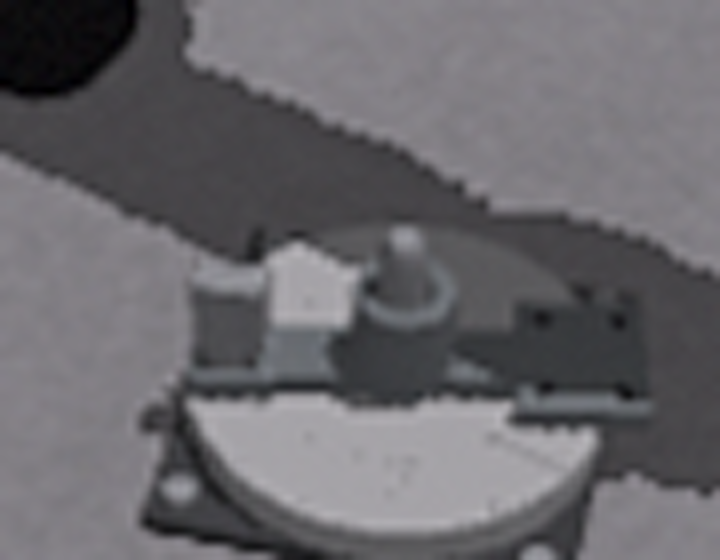

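The pin stands upright in the eye. Its grip top is at about (230,277) in the crop, against a predicted (227,273) when fully home, and its shoulder is on the lug. I'm handing it in.

```bash
python3 -c "
from rig import close_job
print(close_job())"
```

```text
the job is handed in; nothing more can be done
None
```

The job is handed in. In the last side image the swivel arm sits flat on the disc, and the pin is through the eye with its shoulder down on the arm. The gripper is open and clear, and I did not touch the bystanders; no pass or fail result was returned.

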